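Brace the honey jar and twist off its tight cap

TASK

Stand the square honey jar upright in the square recess of the wooden bracing block, fully down, with its cap still tightly on; then, with the jar braced there, twist the tight red cap anticlockwise (seen from above) about a quarter turn until its lugs come free. Lift the cap straight up and finish while still holding it in the gripper, level and centred about 2 cm above the jar's mouth, with the jar left standing in the block. Do not tip the jar over and leave the other things on the worktop where they are.

Things in the scene. Friction and masses are not known exactly. Their poses are not given: they have to be found in the camera images.
- jar: Loose honey jar, about 0.35 kg, upright: square amber body 62x62 mm, 70 mm high, to be gripped across its flat sides. Origin: centre of its underside, z up, x and y square to its sides (any quarter turn fits the block). On top an open round neck 39 mm across, rim 98 mm above the origin; 101 mm high with the cap on. Unbraced, it turns along with the cap.
- cap: Loose round red cap, 60 mm across, 22 mm high, hollow, with a white line along its x axis on top. Origin: centre of its lower edge, z up. Screwed on, its origin is 79 mm above the jar's (9 mm above the flat top of the square body) and its x axis agrees with the jar's. Three lugs inside are caught under lugs of the neck, so it cannot be pulled off before it is turned.
- thread (a joint): How far the cap is unscrewed, rad: 0 tight (start), grows anticlockwise seen from above; free from 1.13, hard stop at 1.57; aim for 75 to 90 degrees. It lags the cap's own turn by up to 0.1. Turning takes about 0.25 N m; it stays at any angle, also when the cap is off. The cap does not rise while it turns; turned, it lifts straight off.
- brace: Bracing block of light wood, fixed to the worktop, 120x120 mm, 30 mm high, with a square recess 66x66 mm in the middle of its top, 18 mm deep, with 4 mm chamfers at its mouth. Origin: centre of its underside, z up, x and y along its sides.
- recess (a point): Centre of the floor of the recess, 12 mm above the worktop; axes as those of the block. The jar's origin comes to lie here.
- lemon: Bystander, leave alone: a yellow lemon, 72x55x56 mm, lying on the worktop. Origin: at its underside.
- onion: Bystander, leave alone: a brown onion, 71x70x72 mm. Origin: at its underside.
- tuna: Bystander, leave alone: a flat round food tin with a turquoise side, 86 mm across, 40 mm high. Origin: at its underside.
- grey_mug: Bystander, leave alone: a dark grey mug, 88x126x106 mm. Origin: at its underside.
- spice_green: Bystander, leave alone: a small spice jar with a white cap and a green label, 43 mm across, 100 mm high. Origin: at its underside.
Not all that is in view belongs to the job. What is shaped like the jar but blue or purple is not meant.

How it is judged:
By the outcome, as a careful person would: the job done as asked, in the order asked, and still so for the second after the job is handed in, while the arm keeps its last pose, push and grip.
It also fails if it takes over 51 s, if anything falls off the work surface, if the arm or the gripper's body presses on something with over 40 N, if the wrist force passes 120 N, or if a joint passes its speed limit or range.

ROBOT

A 6-joint arm with a two-finger parallel gripper is mounted at the origin on a cart in front of the work surface, level with it; the furniture and walls round the work are solid. World frame = base frame: x ahead of the robot, y to its left, z up, the work surface at z = 0. Lengths are in m, angles in rad, forces in N, time in s.
With the tool pointing down it reaches from about 0.35 to 0.85 m from the base axis. Payload 8.1 kg.
Tool frame: the origin (TCP) lies at the centre of the arm's flange, where the gripper is bolted on; the fingertips stand 186 mm ahead of it and the grasp point (between the pads) lies 167 mm ahead of it; z points along the fingers, y is the direction in which the jaws open and shut (so a half turn about z gives the same grasp; the last joint's range is limited). The gripper opens to 93 mm and grips with 3 to 60 N. Pads are 15 mm wide; open, the fingers measure 128 mm over their backs; the gripper's body (75 mm by 188 mm) begins 65 mm behind the grasp point.
Start: joints at [1.206, 0.13, 1.488, -0, 1.523, -0.085], TCP at [0.166, 0.577, 0.405] pointing down, gripper open.
Joint ranges: [-2.96, 2.96], [-0.89, 2.26], [0.02, 2.5], [-1.34, 4.48], [0, 2.73], [-2.66, 2.66]. Speed limits (rad/s): [2.39, 2.39, 2.79, 3.14, 3.14, 3.14].

INTERFACE

Orientations are given as a rotation vector (axis times angle).
In Python, from plant import robot, viewer, order gives the robot as it stands.
- The arm moves only by the tool apply_moves, never from a script. Its argument "deltas" is a list of rows, each a list of 3 entries, a list of its own where there are three numbers: the finger opening in mm, from 0 to 93, then the shift along the tool's x, y, z in mm, then the turn about the tool's z in rad. In form: [[grip, [dx, dy, dz], yaw], ...]. A call has 1 to 5 rows; each row shifts and turns the commanded pose from where the row before left it, along the tool's axes as they then stand; what a row does not reach is not made up. A row lasts 1/8 s, in which the tool goes at most 62.5 mm and 10.7 degrees, less where a joint would pass 70% of its speed; a pose out of reach is approached as far as the arm can. A call is refused whole if a number of a shift passes 62.5 or a number of a turn 0.188, either way. A call with a gripper value outside its range is refused whole. The fingers move at their own pace and stop on an object; "grip_force" is the grip in N (left out, the last holds). Time passes only in rows, so rows that do not move let the fingers close. It gives the time, the measured TCP pose, the force and the opening at its end, in the units of the state.
- robot.read_state(): the state, without advancing time (a new reading comes with each control period).
- viewer.read_camera(name): name is "scene" or "top"; returns the picture (400x640x3 uint8, blue, green, red); there is no depth.
- viewer.get_calibration(name): a dict with "fx", "fy", "cx", "cy" (pixels), "R" (3x3) and "t" (3): a world point X has camera coordinates R X + t. Camera axes: x right, y down, z forward; pixel columns grow to the right and rows downward; lengths in m; the calibration is good to about 2 mm. A picture is of the moment at which its call begins. get_calibration takes no time and is no camera call.
- order.close_job(): hands the job in, once; it reports no verdict.
The state is a dict: "t": time; "q": joint angles; "dq": joint speeds; "joint_torque": joint torques, N m; "tool_pos": TCP position; "orientation": TCP orientation; "force": force on the tool from outside, world axes, zero at the start; "wrist_torque": the same for the moment, N m; "opening": finger opening in m.
Only numpy, scipy, OpenCV 4.12 (cv2) and the standard library are available. Lean on these libraries where they do the work, as an engineer would, in place of code of your own. Each camera call takes 0.05 s, during which the arm holds its last target. There are 200 camera calls.

## Working session

There is one attempt and no reset: what is moved stays moved. The work goes in short steps, Python scripts to look and compute and a tool call to move; the robot and the scene stay as the last step left them, time stands still between calls to the robot, and variables do not carry over. Pictures are saved under pics/ and viewed, about 8 in all and at most 12, crops included, and the job is handed in when it is done.

Besides the shell and the picture viewer there is one more tool, called after ">>>" as name(argument=value, ...), one argument or row to a line, values as JSON. apply_moves: Moves the arm, as the interface text tells. Its arguments: {"type":"object","properties":{"deltas":{"type":"array"},"grip_force":{"type":"number"}},"required":["deltas"]}

```bash
mkdir -p pics
python3 - <<'E'
from plant import robot, viewer, order
import cv2
for n in("scene","top"):
    cv2.imwrite(f"pics/{n}0.png",viewer.read_camera(n)); c=viewer.get_calibration(n); print(n,c)
print(robot.read_state())
E
```

```text
scene {'fx': 372.05406956514963, 'fy': 372.05406956514963, 'cx': 319.36973372029126, 'cy': 207.66689779732843, 'R': array([[ 0.87265697, -0.48807967, -0.01574958],
       [-0.38271215, -0.66352208, -0.64286068],
       [ 0.30331704,  0.56702441, -0.76582119]]), 't': array([-0.4149744 ,  0.31219311,  0.83421894])}
top {'fx': 454.0425537182754, 'fy': 454.0425537182754, 'cx': 320.4114777699122, 'cy': 193.35332451881715, 'R': array([[-6.28376744e-04, -9.99916136e-01,  1.29354533e-02],
       [-9.81552959e-01, -1.85638920e-03, -1.91181439e-01],
       [ 1.91189419e-01, -1.28169664e-02, -9.81469476e-01]]), 't': array([0.07842338, 0.5173001 , 1.27867272])}
{'t': 0.1, 'q': array([ 1.20559699e+00,  1.31046707e-01,  1.48920311e+00,  5.13642087e-06,
        1.52299606e+00, -8.54194529e-02]), 'dq': array([ 0.00013812, -0.00062372, -0.00465537, -0.0006963 , -0.00037592,
       -0.00082444]), 'joint_torque': array([ 1.12941889e-03, -5.61341321e+01, -4.93096268e+01,  7.70725915e-02,
        2.91876763e-02, -7.19011018e-05]), 'tool_pos': array([0.16559726, 0.57646897, 0.40379737]), 'orientation': array([-4.37993300e-01, -3.11053178e+00,  2.52914724e-03]), 'force': array([-0.17374956, -0.38986626,  0.4952502 ]), 'wrist_torque': array([-0.00352847, -0.00611072,  0.00837883]), 'opening': 0.09304626221618782}
```

View pics/top0.png

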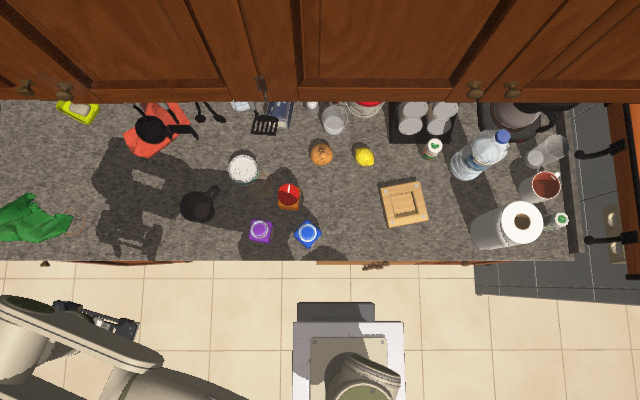

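View pics/scene0.png

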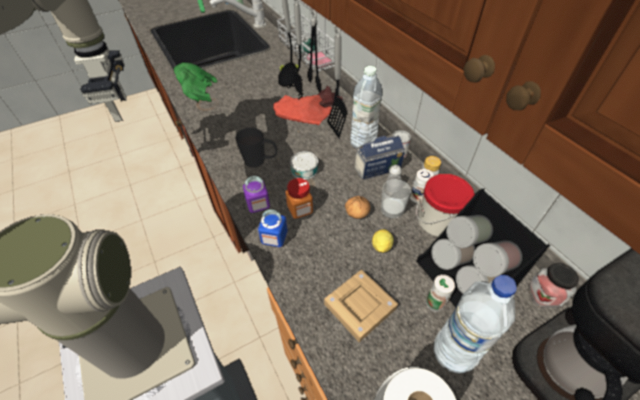

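The amber jar with the red cap is at top view (289,195) and scene (299,200). The brace is at top (404,204) and scene (361,304). I'll enlarge both.

Run:
```python
import cv2,numpy as np
t=cv2.imread("pics/top0.png"); s=cv2.imread("pics/scene0.png")
r=lambda i,x,y,w,h,f:cv2.resize(i[y:y+h,x:x+w],None,fx=f,fy=f,interpolation=cv2.INTER_CUBIC)
a=np.hstack([r(t,265,173,50,50,8),r(t,374,173,60,60,400/60)])   # 400 each
cv2.imwrite("pics/c1.png",a)
b=np.hstack([r(s,270,170,60,60,400/60),r(s,320,265,80,80,5)])
cv2.imwrite("pics/c2.png",b)
```

```text
(no output)
```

View pics/c1.png

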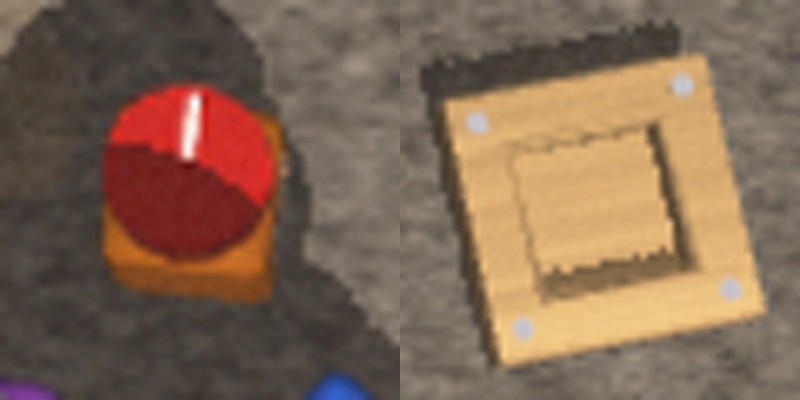

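View pics/c2.png

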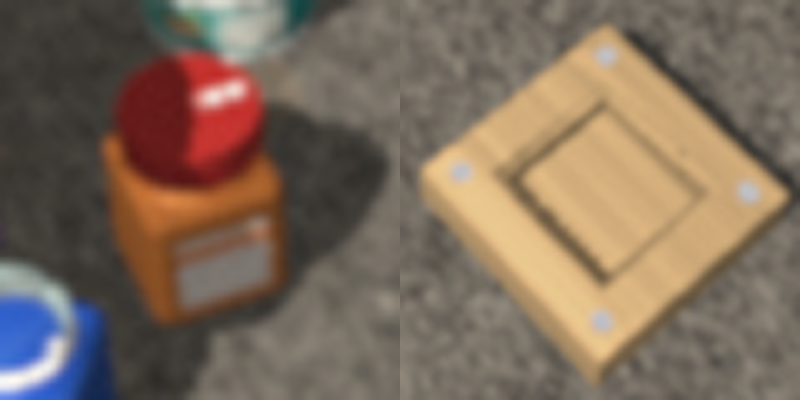

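```bash
cat > fit.py <<'E'
import cv2,numpy as np
from scipy.optimize import minimize
F=8
def proj(c,P):
    q=(c["R"]@P.T).T+c["t"]; return np.c_[c["fx"]*q[:,0]/q[:,2]+c["cx"],c["fy"]*q[:,1]/q[:,2]+c["cy"]]
def box(w,z0,z1): return np.array([[a*w/2,b*w/2,z] for a in(-1,1) for b in(-1,1) for z in(z0,z1)])
def cyl(d,z0,z1): 
    a=np.linspace(0,2*np.pi,48); return np.vstack([np.c_[d/2*np.cos(a),d/2*np.sin(a),0*a+z] for z in(z0,z1)])
PARTS={"jar":[box(.062,0,.07),cyl(.060,.079,.101),cyl(.039,.06,.09)],"brace":[box(.12,0,.03)],"cap":[cyl(.06,0,.022)]}
HUE={"jar":lambda h,s,v:(((h<17)|(h>172))&(s>170)&(v>60)),"brace":lambda h,s,v:((h>8)&(h<28)&(s>65)&(v>60))}
HUE["cap"]=lambda h,s,v:(((h<6)|(h>172))&(s>170)&(v>50))
def tf(P,p,z=0):
    c,s=np.cos(p[2]),np.sin(p[2]); return P@np.array([[c,s,0],[-s,c,0],[0,0,1]])+[p[0],p[1],z]
def mask(img,kind,roi):
    x,y,w,h=roi; k=cv2.resize(img[y:y+h,x:x+w],None,fx=F,fy=F,interpolation=cv2.INTER_CUBIC)
    m=HUE[kind](*[a.astype(int) for a in cv2.split(cv2.cvtColor(k,cv2.COLOR_BGR2HSV))]).astype(np.uint8)
    cs=cv2.findContours(m,cv2.RETR_EXTERNAL,cv2.CHAIN_APPROX_NONE)[0]; c=max(cs,key=cv2.contourArea)
    return cv2.drawContours(np.zeros_like(m),[c],-1,1,-1),k
def model(c,kind,p,roi,z=0):
    x,y,w,h=roi; o=np.zeros((h*F,w*F),np.uint8)
    for P in PARTS[kind]:
        q=(proj(c,tf(P,p,z))-[x,y]+.5)*F-.5
        cv2.fillConvexPoly(o,cv2.convexHull(np.round(q*16).astype(np.int32)),1,shift=4)
    return o
def fit(kind,views,p0,z=0,fitz=False):
    ms=[(c,mask(i,kind,r)[0],r) for c,i,r in views]
    f=lambda p:sum(float((model(c,kind,p,r,p[3] if fitz else z)!=m).sum())/m.sum() for c,m,r in ms)
    p0=list(p0)+([z] if fitz else []); n=len(p0)
    sx=np.vstack([p0]+[np.array(p0)+d for d in np.diag([.012,.012,.15,.01][:n])])
    r=minimize(f,p0,method="Nelder-Mead",options=dict(initial_simplex=sx,xatol=1e-5,fatol=1e-5))
    return r.x,r.fun
def backproj(c,u,v,z):
    d=c["R"].T@np.array([(u-c["cx"])/c["fx"],(v-c["cy"])/c["fy"],1]); o=-c["R"].T@c["t"]; return o+d*(z-o[2])/d[2]
E
cat > m1.py <<'E'
from fit import *
from plant import viewer
t=cv2.imread("pics/top0.png"); s=cv2.imread("pics/scene0.png")
ct,cs=viewer.get_calibration("top"),viewer.get_calibration("scene")
tiles=[]
for k,rt,rs,z,uv,y0 in(("jar",(268,176,44,44),(275,170,50,50),.101,(288.2,194.),-.1),("brace",(370,170,68,68),(320,262,82,82),.03,(404,204),.2)):
    p0=[*backproj(ct,*uv,z)[:2],y0]
    print(k,"p0",np.round(p0,4))
    for vs in([(ct,t,rt)],[(cs,s,rs)],[(ct,t,rt),(cs,s,rs)]):
        p,e=fit(k,vs,p0); print(np.round(p,4),round(e,3))
    for c,i,r in((ct,t,rt),(cs,s,rs)):
        m,im=mask(i,k,r); 
        for mm,col in((m,(0,255,0)),(model(c,k,p,r),(255,0,255))): cv2.drawContours(im,cv2.findContours(mm,0,1)[0],-1,col,1)
        tiles.append(cv2.resize(im,(300,300)))
cv2.imwrite("pics/fit.png",np.vstack([np.hstack(tiles[:2]),np.hstack(tiles[2:])]))
E
python3 m1.py
```

```text
jar p0 [ 0.5052  0.1698 -0.1   ]
[0.5063 0.1713 0.0267] 0.206
[ 0.5058  0.1757 -0.335 ] 0.628
[ 0.5061  0.1716 -0.2695] 0.89
brace p0 [ 0.4894 -0.1691  0.2   ]
[ 0.4911 -0.1693  0.1886] 0.041
[ 0.4902 -0.168   0.1931] 0.039
[ 0.4904 -0.1686  0.1918] 0.085
```

View pics/fit.png

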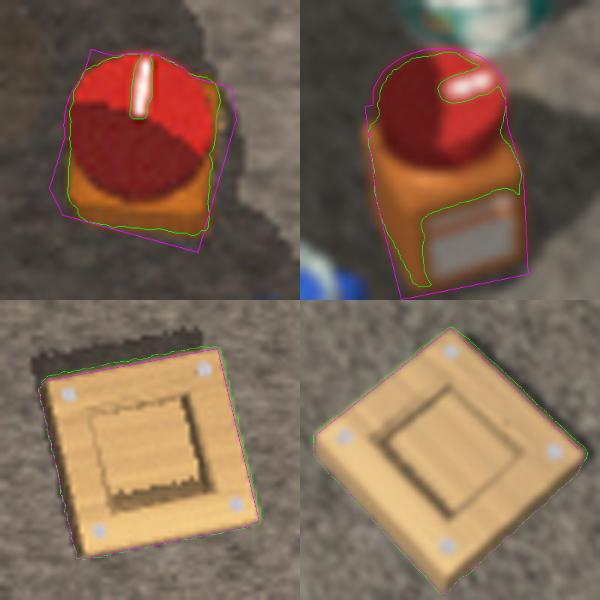

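```bash
python3 - <<'E'
s=open('fit.py').read()
s=s.replace('(s>170)&(v>60)','(s>110)&(v>45)').replace('c=max(cs,key=cv2.contourArea)','c=max(cs,key=cv2.contourArea); c=cv2.convexHull(c)')
s=s.replace('PARTS={"jar":[box(.062,0,.07),cyl(.060,.079,.101),cyl(.039,.06,.09)]','PARTS={"jar":[np.vstack([box(.062,0,.07),cyl(.060,.079,.101)])]')
open('fit.py','w').write(s)
E
python3 m1.py
```

```text
jar p0 [ 0.5052  0.1698 -0.1   ]
[ 0.5069  0.1711 -0.0575] 0.061
[ 0.5065  0.174  -0.1439] 0.044
[ 0.5068  0.1718 -0.1018] 0.119
brace p0 [ 0.4894 -0.1691  0.2   ]
[ 0.4922 -0.1689  0.182 ] 0.064
[ 0.4899 -0.1688  0.1886] 0.054
[ 0.49   -0.1686  0.1976] 0.119
```

View pics/fit.png

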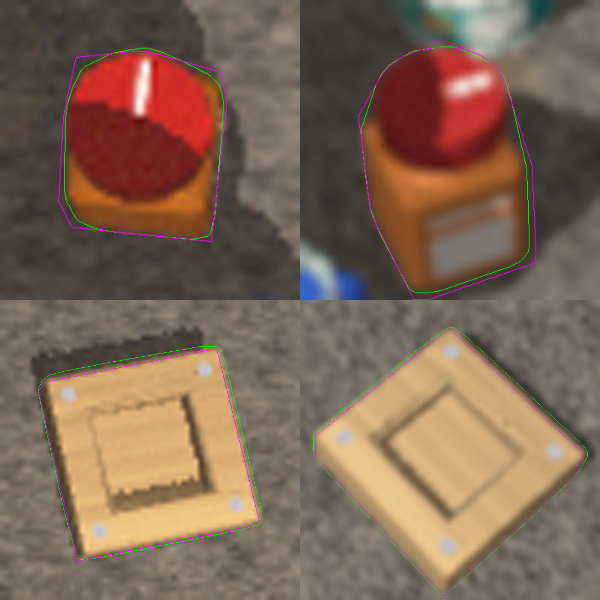

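```bash
cat > go.py <<'E'
import sys,numpy as np
from scipy.spatial.transform import Rotation as R
from plant import robot
def go(x,y,z,jaw,n):   # grasp-point target, jaw yaw (mod pi)
    s=robot.read_state(); M=R.from_rotvec(s["orientation"]); m=M.as_matrix()
    a0=np.arctan2(m[1,1],m[0,1]); d=(jaw-a0+np.pi/2)%np.pi-np.pi/2
    P=np.array([x,y,z+.167]); D=(P-s["tool_pos"])/n
    print("t",round(s["t"],2),"grasp",np.round(s["tool_pos"]+.167*m[:,2],4),"jaw",round(a0,3),"z-axis",np.round(m[:,2],4),"op",round(s["opening"],4),"F",np.round(s["force"],1),"q6",round(s["q"][5],2))
    for i in range(n):
        print([*map(lambda v:round(float(v),1),1000*M.inv().apply(D))],round(float(-d/n),3))
        M=M*R.from_euler('z',-d/n)
if __name__=="__main__": a=[float(v) for v in sys.argv[1:]]; go(*a[:4],int(a[4]))
E
python3 go.py .5068 .172 .20 1.47 10
```

```text
t 0.1 grasp [0.1655 0.5762 0.2368] jaw 1.291 z-axis [-6.0e-04 -1.5e-03 -1.0e+00] op 0.093 F [-0.2 -0.4  0.5] q6 -0.09
[-44.0, -29.4, 3.7] -0.018
[-43.4, -30.2, 3.7] -0.018
[-42.9, -31.0, 3.7] -0.018
[-42.3, -31.8, 3.7] -0.018
[-41.7, -32.5, 3.7] -0.018
[-41.2, -33.3, 3.7] -0.018
[-40.6, -34.0, 3.7] -0.018
[-39.9, -34.7, 3.7] -0.018
[-39.3, -35.4, 3.7] -0.018
[-38.7, -36.1, 3.7] -0.018
```

>>> apply_moves(
  deltas=[
    [93,[-44,-29.5,3.5],-0.018],
    [93,[-43.5,-30,3.5],-0.018],
    [93,[-43,-31,3.5],-0.018],
    [93,[-42,-32,3.5],-0.018],
    [93,[-41.5,-32.5,3.5],-0.018],
  ],
)

```text
t: 0.72
tool_pos: [0.3367, 0.373, 0.3868]
orientation: [-0.296, -3.127, 0.001]
force: [0.6, 1.1, 1.3]
opening: 0.0927
```

>>> apply_moves(
  deltas=[
    [93,[-41,-33,3.5],-0.018],
    [93,[-40.5,-34,3.5],-0.018],
    [93,[-40,-34.5,3.5],-0.018],
    [93,[-39.5,-35.5,3.5],-0.018],
    [93,[0,0,0],0],
  ],
)

```text
t: 1.35
tool_pos: [0.4742, 0.2105, 0.3724]
orientation: [-0.192, -3.135, 0.002]
force: [-0.1, 0.6, 0.2]
opening: 0.093
```

```bash
python3 go.py .5068 .172 .145 1.47 2
```

```text
t 1.35 grasp [0.474  0.2103 0.2054] jaw 1.449 z-axis [-9.0e-04 -1.2e-03 -1.0e+00] op 0.093 F [-0.1  0.6  0.2] q6 -1.13
[-18.6, -17.1, 30.2] -0.011
[-18.4, -17.3, 30.2] -0.011
```

>>> apply_moves(
  deltas=[
    [93,[-18.6,-17.1,30],-0.011],
    [93,[-18.4,-17.3,30],-0.011],
    [93,[0,0,0],0],
    [93,[0,0,0],0],
  ],
)

```text
t: 1.85
tool_pos: [0.5052, 0.1758, 0.3138]
orientation: [-0.15, -3.138, -0.001]
force: [-0.8, -0.4, 0.1]
opening: 0.0926
```

```bash
python3 go.py .5068 .172 .05 1.47 4
python3 - <<'E'
from plant import viewer
import cv2,numpy as np
t,s=viewer.read_camera("top"),viewer.read_camera("scene")
cv2.imwrite("pics/p1.png",np.hstack([cv2.resize(t[150:250,240:340],(400,400),interpolation=2),cv2.resize(s[110:260,220:370],(400,400),interpolation=2)]))
E
```

```text
t 1.85 grasp [0.5052 0.1759 0.1468] jaw 1.475 z-axis [-1.e-04  5.e-04 -1.e+00] op 0.0926 F [-0.8 -0.4  0.1] q6 -1.24
[-0.5, -0.9, 24.2] 0.001
[-0.5, -0.9, 24.2] 0.001
[-0.5, -0.9, 24.2] 0.001
[-0.5, -0.9, 24.2] 0.001
```

View pics/p1.png

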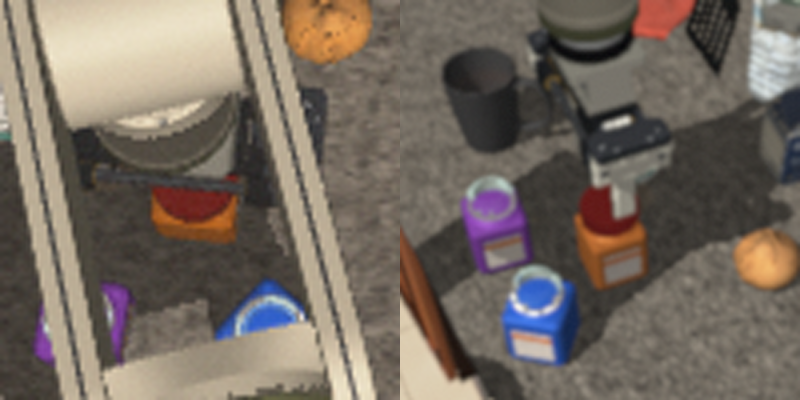

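The gripper is centred over the amber jar, with the finger visible beside the cap. I'll descend.

>>> apply_moves(
  deltas=[
    [93,[-0.5,-1,24],0],
    [93,[-0.5,-1,24],0],
    [93,[-0.5,-1,24],0],
    [93,[0,-1,24],0],
    [93,[0,0,0],0],
  ],
  grip_force=35,
)

```text
t: 2.58
tool_pos: [0.5058, 0.1713, 0.2164]
orientation: [-0.149, -3.136, 0.001]
force: [0.1, -0.0, -0.1]
opening: 0.0928
```

>>> apply_moves(
  deltas=[
    [60,[0,0,0],0],
    [50,[0,0,0],0],
    [50,[0,0,0],0],
    [50,[0,0,0],0],
    [50,[0,0,0],0],
  ],
  grip_force=35,
)

```text
t: 3.2
tool_pos: [0.5071, 0.1709, 0.218]
orientation: [0.151, 3.137, 0.001]
force: [-0.8, 0.9, 6.5]
opening: 0.062
```

```bash
python3 go.py .5068 .172 .05 1.47 1
```

```text
t 3.2 grasp [0.5073 0.171  0.051 ] jaw 1.475 z-axis [ 1.1e-03  6.0e-04 -1.0e+00] op 0.062 F [-0.8  0.9  6.5] q6 -1.25
[0.4, 1.0, 1.0] 0.005
```

>>> apply_moves(
  deltas=[
    [50,[0,0,-10],0],
    [50,[0,0,-25],0],
    [50,[0,0,-35],0],
    [50,[0,0,-35],0],
    [50,[0,0,-15],0],
  ],
)

```text
t: 3.82
tool_pos: [0.5071, 0.1708, 0.3394]
orientation: [0.15, 3.135, 0.001]
force: [1.3, 0.3, -3.7]
opening: 0.062
```

```bash
python3 go.py .490 -.1686 .165 .193 12
```

```text
t 3.83 grasp [0.5076 0.1708 0.1724] jaw 1.475 z-axis [ 2.7e-03  5.0e-04 -1.0e+00] op 0.062 F [ 1.3  0.3 -3.7] q6 -1.25
[-1.3, -28.3, 0.6] 0.107
[-4.3, -28.0, 0.6] 0.107
[-7.3, -27.4, 0.6] 0.107
[-10.1, -26.4, 0.6] 0.107
[-12.9, -25.2, 0.6] 0.107
[-15.5, -23.7, 0.6] 0.107
[-17.9, -21.9, 0.6] 0.107
[-20.2, -19.9, 0.6] 0.107
[-22.2, -17.6, 0.6] 0.107
[-23.9, -15.1, 0.6] 0.107
[-25.4, -12.5, 0.6] 0.107
[-26.6, -9.7, 0.6] 0.107
```

>>> apply_moves(
  deltas=[
    [50,[-1,-28,0.5],0.107],
    [50,[-4,-28,0.5],0.107],
    [50,[-7,-27.5,0.5],0.107],
    [50,[-10,-26.5,0.5],0.107],
    [50,[-13,-25,0.5],0.107],
  ],
)

```text
t: 4.45
tool_pos: [0.4981, 0.0289, 0.3334]
orientation: [-0.979, -2.983, 0.001]
force: [0.0, 0.6, -3.2]
opening: 0.0615
```

>>> apply_moves(
  deltas=[
    [50,[-15.5,-23.5,0.5],0.107],
    [50,[-18,-22,0.5],0.107],
    [50,[-20,-20,0.5],0.107],
    [50,[-22,-17.5,0.5],0.107],
    [50,[-24,-15,0.5],0.107],
  ],
)

```text
t: 5.08
tool_pos: [0.4908, -0.1121, 0.331]
orientation: [-1.733, -2.618, 0.001]
force: [-0.2, -0.5, -4.2]
opening: 0.0616
```

>>> apply_moves(
  deltas=[
    [50,[-25.5,-12.5,0.5],0.107],
    [50,[-26.5,-9.5,0.5],0.107],
    [50,[0,0,0],0],
    [50,[0,0,0],0],
  ],
)

```text
t: 5.58
tool_pos: [0.4884, -0.1674, 0.3303]
orientation: [-1.997, -2.423, 0.0]
force: [-0.5, -0.1, -3.4]
opening: 0.062
```

```bash
python3 go.py .490 -.1686 .10 .193 3
```

```text
t 5.58 grasp [ 0.4881 -0.1672  0.1633] jaw 0.192 z-axis [-0.0015  0.0011 -1.    ] op 0.062 F [-0.5 -0.1 -3.4] q6 -0.62
[-0.5, 0.5, 21.1] -0.0
[-0.5, 0.5, 21.1] -0.0
[-0.5, 0.5, 21.1] -0.0
```

>>> apply_moves(
  deltas=[
    [50,[-0.5,0.5,22],0],
    [50,[-0.5,0.5,22],0],
    [50,[-0.5,0.5,22],0],
    [50,[0,0,0],0],
    [50,[0,0,0],0],
  ],
)

```text
t: 6.2
tool_pos: [0.4908, -0.1685, 0.266]
orientation: [1.998, 2.424, 0.0]
force: [0.2, 0.5, -2.8]
opening: 0.0612
```

```bash
python3 go.py .490 -.1686 .08 .193 3
cat > m2.py <<'E'
from fit import *
from plant import viewer
import sys
t=viewer.read_camera("top"); s=viewer.read_camera("scene")
cs=viewer.get_calibration("scene"); ct=viewer.get_calibration("top")
def d(c,i,r,z):
    x,y,w,h=r; im=cv2.resize(i[y:y+h,x:x+w],(400,400),interpolation=2); f=400/w
    for p,P,col in(((.49,-.1686,.193),box(.062,z,z+.07),(255,0,255)),((.49,-.1686,.193),box(.074,.03,.03),(255,255,0))):
        for q in (proj(c,tf(P,p))-[x,y]+.5)*f-.5: cv2.circle(im,tuple(int(v) for v in q),3,col,1)
    return im
z=float(sys.argv[1])
cv2.imwrite(sys.argv[2],np.hstack([d(ct,t,(364,160,80,80),z),d(cs,s,(310,240,100,100),z)]))
E
python3 m2.py .044 pics/p2.png
```

```text
t 6.2 grasp [ 0.4908 -0.1685  0.099 ] jaw 0.192 z-axis [ 5.e-04 -1.e-04 -1.e+00] op 0.0612 F [ 0.2  0.5 -2.8] q6 -0.62
[0.0, -0.3, 6.3] -0.0
[0.0, -0.3, 6.3] -0.0
[0.0, -0.3, 6.3] -0.0
```

View pics/p2.png

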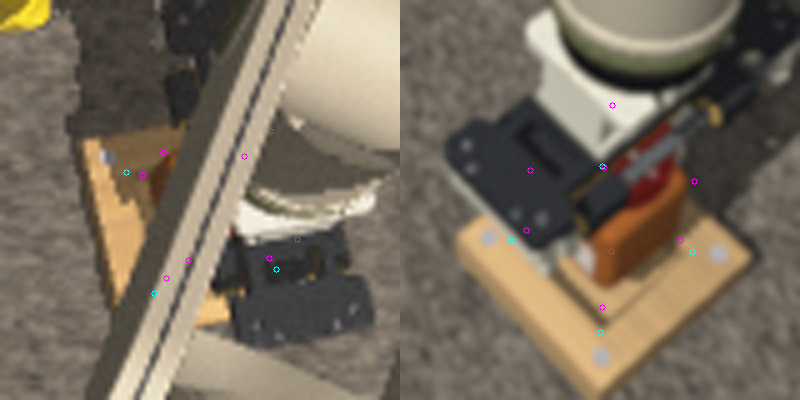

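The jar hangs over the recess and its bottom corner is roughly over the recess corner in the scene view. The error is within the chamfer tolerance, so I'll lower gently while watching the force.

>>> apply_moves(
  deltas=[
    [50,[0,-0.4,8],0],
    [50,[0,-0.4,8],0],
    [50,[0,0,6],0],
    [50,[0,0,0],0],
  ],
)

```text
t: 6.8
tool_pos: [0.4893, -0.1689, 0.2423]
orientation: [-1.998, -2.422, 0.001]
force: [-0.1, -0.8, -3.4]
opening: 0.0618
```

```bash
python3 go.py .490 -.1686 .064 .193 2
```

```text
t 6.8 grasp [ 0.4891 -0.1688  0.0753] jaw 0.191 z-axis [-1.5e-03  7.0e-04 -1.0e+00] op 0.0618 F [-0.1 -0.8 -3.4] q6 -0.62
[0.1, 0.4, 5.6] -0.001
[0.1, 0.4, 5.6] -0.001
```

>>> apply_moves(
  deltas=[
    [50,[0,0.4,4],0],
    [50,[0,0,4],0],
    [50,[0,0,2],0],
    [50,[0,0,1],0],
    [50,[0,0,0],0],
  ],
)

```text
t: 7.42
tool_pos: [0.4901, -0.169, 0.2322]
orientation: [-1.999, -2.423, 0.0]
force: [0.0, -0.2, -4.1]
opening: 0.0619
```

```bash
python3 go.py .490 -.1686 .064 .193 1
```

```text
t 7.42 grasp [ 0.4901 -0.169   0.0652] jaw 0.191 z-axis [-0.  0. -1.] op 0.0619 F [ 0.  -0.2 -4.1] q6 -0.62
[0.4, 0.0, 1.2] -0.002
```

>>> apply_moves(
  deltas=[
    [50,[0,0,1.5],0],
    [50,[0,0,1],0],
    [50,[0,0,1],0],
    [50,[0,0,0],0],
  ],
)

```text
t: 7.92
tool_pos: [0.4902, -0.169, 0.23]
orientation: [-1.999, -2.423, 0.0]
force: [-6.6, 3.0, 9.7]
opening: 0.0622
```

```bash
python3 go.py .490 -.1686 .063 .193 1
```

```text
t 7.92 grasp [ 0.4902 -0.169   0.063 ] jaw 0.191 z-axis [-1.e-04 -1.e-04 -1.e+00] op 0.0622 F [-6.6  3.   9.7] q6 -0.62
[0.5, -0.1, -0.0] -0.002
```

>>> apply_moves(
  deltas=[
    [93,[0,0,0],0],
    [93,[0,0,0],0],
    [93,[0,0,0],0],
    [93,[0,0,0],0],
    [93,[0,0,-20],0],
  ],
)

```text
t: 8.55
tool_pos: [0.4892, -0.1686, 0.2471]
orientation: [-1.997, -2.42, 0.002]
force: [-0.1, -0.8, -0.8]
opening: 0.0929
```

>>> apply_moves(
  deltas=[
    [93,[0,0,-22],0],
    [93,[0,0,0],0],
    [93,[0,0,0],0],
  ],
)

```text
t: 8.93
tool_pos: [0.4898, -0.1689, 0.2699]
orientation: [-1.999, -2.423, 0.0]
force: [0.5, 0.5, -0.1]
opening: 0.0932
```

```bash
python3 go.py .490 -.1686 .105 .193 1; python3 m2.py .012 pics/p3.png
```

```text
t 8.93 grasp [ 0.4898 -0.1689  0.103 ] jaw 0.191 z-axis [-6.e-04  3.e-04 -1.e+00] op 0.0932 F [ 0.5  0.5 -0.1] q6 -0.62
[0.3, 0.2, -2.1] -0.002
```

View pics/p3.png

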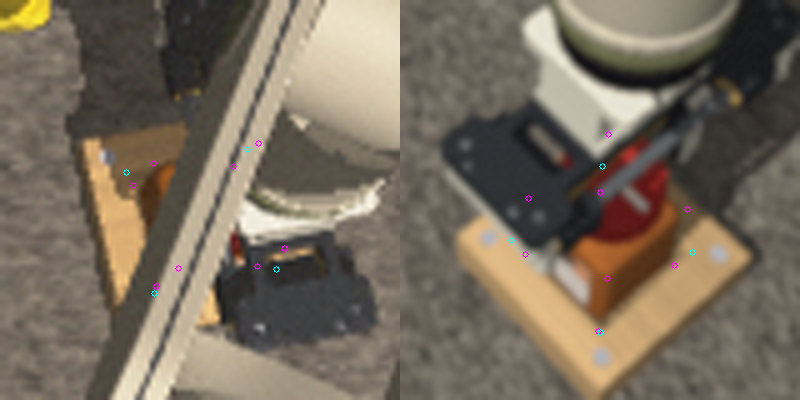

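The jar is seated: its body is sunk in the recess and centred, and the cap is on. I'll grip the cap.

>>> apply_moves(
  deltas=[
    [93,[0,0,-2],0],
    [60,[0,0,0],0],
    [50,[0,0,0],0],
    [50,[0,0,0],0],
    [50,[0,0,0],0],
  ],
  grip_force=45,
)

```text
t: 9.65
tool_pos: [0.4901, -0.169, 0.2727]
orientation: [1.999, 2.423, -0.0]
force: [0.0, 0.5, 0.4]
opening: 0.06
```

>>> apply_moves(
  deltas=[
    [50,[0,0,0],-0.05],
    [50,[0,0,0],-0.09],
    [50,[0,0,0],-0.1],
    [50,[0,0,0],-0.1],
    [50,[0,0,0],-0.1],
  ],
)

```text
t: 10.28
tool_pos: [0.4904, -0.1691, 0.2729]
orientation: [1.418, 2.802, 0.0]
force: [3.0, -0.7, -0.7]
opening: 0.0599
```

```bash
python3 go.py .490 -.1686 .105 .193 1; python3 -c "
from plant import robot; print(robot.read_state()['wrist_torque'])"
```

```text
t 10.28 grasp [ 0.4906 -0.1692  0.1059] jaw 0.634 z-axis [ 1.3e-03 -3.0e-04 -1.0e+00] op 0.0599 F [ 3.  -0.7 -0.7] q6 -1.07
[0.7, 0.0, 0.9] 0.441
[-0.1183609  -0.44799499 -0.26560528]
```

>>> apply_moves(
  deltas=[
    [50,[0,0,0],-0.1],
    [50,[0,0,0],-0.1],
    [50,[0,0,0],-0.1],
    [50,[0,0,0],-0.1],
    [50,[0,0,0],-0.1],
  ],
)

```text
t: 10.9
tool_pos: [0.4904, -0.1691, 0.2729]
orientation: [0.68, 3.066, 0.0]
force: [2.4, 0.2, -1.9]
opening: 0.06
```

>>> apply_moves(
  deltas=[
    [50,[0,0,0],-0.1],
    [50,[0,0,0],-0.1],
    [50,[0,0,0],-0.1],
    [50,[0,0,0],-0.1],
    [50,[0,0,0],-0.1],
  ],
)

```text
t: 11.52
tool_pos: [0.4904, -0.1689, 0.2729]
orientation: [-0.099, 3.139, 0.0]
force: [1.9, 0.6, -0.4]
opening: 0.0601
```

>>> apply_moves(
  deltas=[
    [50,[0,0,0],-0.08],
    [50,[0,0,0],0],
    [50,[0,0,0],0],
  ],
)

```text
t: 11.9
tool_pos: [0.4903, -0.1689, 0.273]
orientation: [-0.217, 3.133, 0.0]
force: [2.8, 2.1, 0.6]
opening: 0.0601
```

```bash
python3 go.py .490 -.1686 .105 .193 1; python3 -c "
from plant import robot; print(robot.read_state()['wrist_torque'])"; python3 m2.py .012 pics/p4.png
```

```text
t 11.9 grasp [ 0.4904 -0.1689  0.106 ] jaw 1.709 z-axis [ 8.e-04  1.e-04 -1.e+00] op 0.0601 F [2.8 2.1 0.6] q6 -2.14
[0.3, 0.4, 1.0] 1.516
[ 0.31846894 -0.46880339 -0.12408955]
```

View pics/p4.png

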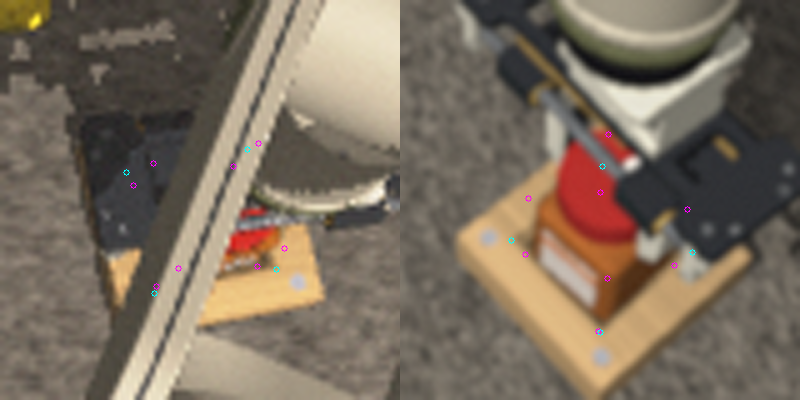

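>>> apply_moves(
  deltas=[
    [50,[0,0,-2],0],
    [50,[0,0,-3],0],
    [50,[0,0,-3],0],
    [50,[0,0,0],0],
    [50,[0,0,0],0],
  ],
)

```text
t: 12.62
tool_pos: [0.49, -0.1691, 0.2808]
orientation: [0.22, -3.134, 0.0]
force: [0.0, 0.0, -0.7]
opening: 0.0597
```

```bash
python3 go.py .490 -.1686 .145 1.709 1
```

```text
t 12.62 grasp [ 0.49   -0.1691  0.1138] jaw 1.711 z-axis [-0.e+00 -2.e-04 -1.e+00] op 0.0597 F [ 0.   0.  -0.7] q6 -2.14
[-0.0, 0.5, -31.2] 0.002
```

The load is only 0.7 N, well under the jar's weight, so the cap is free. I'll raise it to 2 cm above the mouth.

>>> apply_moves(
  deltas=[
    [50,[0,0,-8],0],
    [50,[0,0,-12],0],
    [50,[0,0,-11],0],
    [50,[0,0,0],0],
    [50,[0,0,0],0],
  ],
)

```text
t: 13.25
tool_pos: [0.49, -0.169, 0.3117]
orientation: [-0.22, 3.134, -0.0]
force: [0.5, 0.2, -1.1]
opening: 0.06
```

```bash
python3 go.py .490 -.1686 .145 1.709 1; python3 m2.py .012 pics/p5.png
```

```text
t 13.25 grasp [ 0.49   -0.169   0.1447] jaw 1.711 z-axis [ 1.e-04 -1.e-04 -1.e+00] op 0.06 F [ 0.5  0.2 -1.1] q6 -2.14
[-0.0, 0.4, -0.3] 0.002
```

View pics/p5.png

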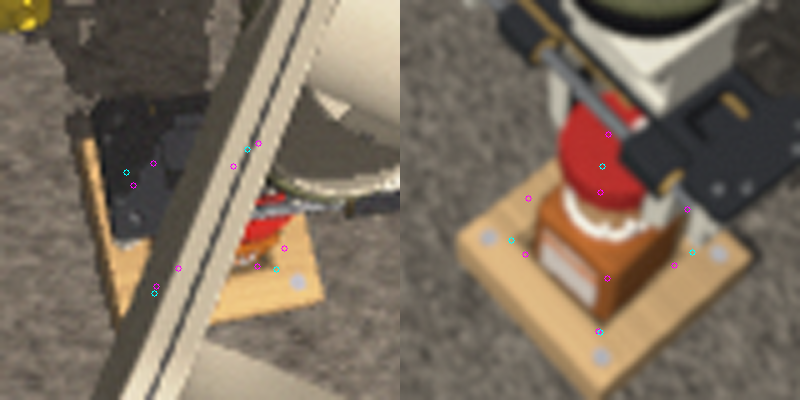

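```bash
python3 -c "
from plant import order; print(order.close_job())"
```

```text
the job is handed in; nothing more can be done
None
```

The jar is standing in the recess with its cap off, and the gripper is holding the cap level about 2 cm above the mouth. I handed the job in at about 13.4 s of the 51 s allowed.

- **Seating the jar:** I gripped the jar across its flat sides (opening 62 mm) and carried it over the other items. I lowered it until it met the recess floor at the expected height, with about 10 N of contact force.
- **Twisting the cap:** I gripped the cap at 45 N and turned it anticlockwise by 1.52 rad (87°). The resisting moment matched the thread's 0.25 N m, and the camera showed the jar did not move.
- **Lifting the cap:** It came up with only 0.7 to 1.1 N of load, far less than the jar's weight of about 3.4 N. The lift was 38.7 mm straight up, which puts the cap's lower edge about 20 mm above the rim.
- **Last picture:** It shows the bare neck, the jar square in the block and the cap held above it. The gripper reads 60 mm opening, pointing down.

The thread angle itself could not be read, so it is inferred from the gripper's turn and the free lift. The cap's centring is inferred too: the gripper was within about 0.2 mm of where it gripped the cap. Before lowering, the overlay of the jar over the block was off by a few pixels, but the jar went in without resistance. I saw no sign of contact with the other items during the carry, but I did not take a final full-scene picture to confirm they are untouched.

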